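Pass a vacuum gauge through a two-door dust hatch

ROBOT

A 7-joint arm with a two-finger parallel gripper is mounted at the origin on a cart in front of the work surface, level with it; the furniture and walls round the work are solid. World frame = base frame: x ahead of the robot, y to its left, z up, the work surface at z = 0. Lengths are in m, angles in rad, forces in N, time in s.
With the tool pointing down it reaches from about 0.4 to 0.85 m from the base axis. Payload 10.4 kg.
Tool frame: the origin (TCP) lies at the very end of the fingers, on their centre line; the grasp point (between the pads) lies r.hold_point_z behind it (r.hold_point_z is the distance from the TCP to the grasp point, in m); z points along the fingers, y is the direction in which the jaws open and shut (so a half turn about z gives the same grasp; the last joint's range is limited). The gripper opens to 87 mm and grips with 3 to 60 N. Pads are 19 mm wide; open, the fingers measure 117 mm over their backs; the gripper's body (75 mm by 190 mm) begins 51 mm behind the grasp point.
Start: joints at [-1.276, 0.332, -0.065, 1.46, 0.022, 1.35, -0.088], TCP at [0.195, 0.594, 0.223] pointing down, gripper open.
Joint ranges: [-2.6, 2.6], [-0.5, 2.12], [-1.47, 1.34], [0.16, 2.42], [-1.27, 4.41], [0.06, 2.06], [-2.6, 2.6]. Speed limits (rad/s): [2.22, 2.22, 2.79, 2.79, 3.14, 3.14, 3.14].

INTERFACE

Orientations are given as a unit quaternion [x, y, z, w].
In Python, from bench import r gives the robot as it stands.
- The arm moves only by the tool send_rows, never from a script. Its argument "commands" is a list of rows, each a list of 7 numbers: the shift along the world's x, y, z normalised to -1 to 1, where 1 is 0.03 m, then the turn, a rotation vector about the world's x, y, z normalised to -1 to 1, where 1 is 5 degrees, then the gripper command: -1 is fully open, 1 is shut, values between are in proportion. In form: [[tx, ty, tz, ax, ay, az, jaw], ...]. A call has 1 to 10 rows; each row shifts and turns the pose as measured when the row begins; what a row does not reach is not made up. A row lasts 1/12 s, in which the tool goes at most 41.7 mm and 7.16 degrees, less where a joint would pass 70% of its speed; a pose out of reach is approached as far as the arm can. A call with a number of a shift or a turn outside -1 to 1 is refused whole. A call with a gripper value outside its range is refused whole. The fingers move at their own pace and stop on an object; "grip_force" is the grip in N (left out, the last holds). Time passes only in rows, so rows that do not move let the fingers close. It gives the time, the measured TCP pose, the force and the opening at its end, in the units of the state.
- r.read_state(): the state, without advancing time (a new reading comes with each control period).
- r.camera(name): name is "scene" or "top" or "wrist"; returns the picture (400x640x3 uint8, blue, green, red); there is no depth.
- r.calibration(name): a dict with "K" (3x3 intrinsics, pixels), "dist" ([k1, k2, p1, p2, k3] as OpenCV has them; the pictures are not rectified), "R" (3x3) and "t" (3): a world point X has camera coordinates R X + t; the wrist camera has in their place "mount" (4x4, takes a point from camera to tool coordinates, whose origin is the TCP and whose axes are the flange's). Camera axes: x right, y down, z forward; pixel columns grow to the right and rows downward; lengths in m; the calibration is good to about 2 mm. A picture is of the moment at which its call begins: read the wrist's pose just before it. calibration takes no time and is no camera call.
- r.close_job(): hands the job in, once; it reports no verdict.
The state is a dict: "time": time; "joint_positions": joint angles; "joint_vel": joint speeds; "joint_torque": joint torques, N m; "ee_pos": TCP position; "eef_rot": TCP orientation; "ft_force": force on the tool from outside, world axes, zero at the start; "torque": the same for the moment, N m; "width": finger opening in m.
Only numpy, scipy, OpenCV 4.12 (cv2) and the standard library are available. Lean on these libraries where they do the work, as an engineer would, in place of code of your own. Each camera call takes 0.05 s, during which the arm holds its last target.

TASK

Pass the vacuum gauge through the two-door dust hatch into the hooded bay: lay it flat in the loading chamber, shut the outer lid fully before you open the inner gate, and never have both doors open at once. Then push it through with the ram until it bears firmly, with some 10 to 20 N, against the stop hidden under the hood, but do not force it. Draw the ram fully back and shut the gate fully, leaving the lid shut too and the gauge flat in the bay.

Things in the scene. Friction and masses are not known exactly. Their poses are not given: they have to be found in the camera images.
- hatch: Aluminium tunnel with closed ends on a dark steel base plate, fixed. Origin on the table under its middle, z up; it runs along y: y -120 to +120 mm, x -48 to +48 outside; walls 6 mm thick, 46 mm high; inside x -42 to +42, floor 6 mm above the table. Chamber: y -16 to +102 with the ram home. Gate plane: y = -21. Bay: y -114 to -26. The 6 mm base plate reaches x = -78 and +167 mm. Nothing of it gives way.
- gauge: Vacuum gauge: black round dial case, 53 mm across and 28 mm high, on its back, dial up, with a brass stem 16 mm thick at one side; 74 mm long over all. Origin at the middle of its length on its underside; z up through the dial; stem toward its own -x (end at -37 mm), case centre at x = +10.5 mm, case y -26 to +26. Goes in with its length across the tunnel, stem to either side. 0.08 to 0.17 kg.
- lid (a joint): Outer door: flat aluminium lid on top of the loading chamber, sliding level along the hatch's +x. 0 = shut (hard end stop), 0.090 m = fully open (hard end stop). Stays where left; sliding resistance about 3 N.
- lid_handle (a point): Grip point on the lid's upright round post, 16 mm in diameter, top 92 mm above the table; this point is 16 mm below the top, on the post's axis. Shut, it lies at x = 0, y = +50, z = 76 mm of the hatch; it moves with the lid.
- gate (a joint): Inner door: upright steel plate across the tunnel between chamber and bay, sliding level along the hatch's +x out through the far wall. 0 = shut (hard end stop), 0.088 m = fully open (hard end stop). Stays where left; resistance about 3 N.
- gate_handle (a point): Grip point on the gate's upright round post, 16 mm in diameter, outside the far wall, top 85 mm above the table; this point is 15 mm below the top. Shut, it lies at x = +66, y = -21, z = 70 mm of the hatch; it moves with the gate. A fixed orange machine, 150 mm high or more, stands behind and to the right, its near face slanting away to the left: keep the hand's body clear of it.
- ram (a joint): Ram: a flat upright pusher plate, 80 mm wide, filling the tunnel at the chamber's +y end. 0 = home (hard end stop), growing as it is pushed along the hatch's -y, at most 0.165 m. Its pushing face is at hatch y = 102 mm minus the joint value. Stays where left; resistance about 3 N, some 2 N more while it pushes the gauge.
- ram_handle (a point): Grip point on the ram's upright round post, 16 mm in diameter, beside the near wall (joined to the ram through a slot), top 85 mm above the table; this point is 15 mm below the top. With the ram home it lies at x = -66, y = +107, z = 70 mm of the hatch; it moves with the ram.
- chamber_floor (a point): Middle of the loading chamber's floor, at x = 0, y = +43, z = 6 mm of the hatch; axes as the hatch. The chamber is open upward once the lid is slid away; put the gauge down about here.
- bay_mouth (a point): Middle of the bay's floor at its entrance: x = 0, y = -26, z = 6 mm of the hatch. The bay is always roofed by a grey hood, top 51 mm above the table. Inside is a fixed, rigid, upright stop over nearly the full width (rubber-coloured, unseen from outside); its face lies 60 to 76 mm beyond this point along the hatch's -y, elsewhere each time, so it has to be felt.

How it is judged:
By the outcome, as a careful person would: the job done as asked, in the order asked, and still so for the second after the job is handed in, with the robot touching nothing.
It also fails if it takes over 72 s, if anything falls off the work surface, if the arm or the gripper's body presses on something with over 40 N, if the wrist force passes 120 N, or if a joint passes its speed limit or range.

## Working session

There is one attempt and no reset: what is moved stays moved. The work goes in short steps, Python scripts to look and compute and a tool call to move; the robot and the scene stay as the last step left them, time stands still between calls to the robot, and variables do not carry over. Pictures are saved under pics/ and viewed, and the job is handed in when it is done.

Besides the shell and the picture viewer there is one more tool, called after "Call:" by a JSON object that holds its "op" and its "data". send_rows: Moves the arm, as the interface text tells. Scaled input: -1 to 1 covers 0.03 m each way for a shift and 5 degrees each way for a turn. Its arguments: {"type":"object","properties":{"commands":{"type":"array"},"grip_force":{"type":"number"}},"required":["commands"]}

```bash
ls; mkdir -p pics
python3 - <<'E'
from bench import r
import cv2
s=r.read_state();print(s, r.hold_point_z)
for n in("scene","top","wrist"):
    cv2.imwrite(f"pics/{n}0.png",r.camera(n)); c=r.calibration(n);print(n,{k:__import__('numpy').round(v,4).tolist() for k,v in c.items()})
E
```

```text
pics
{'time': 0.0, 'joint_positions': array([-1.27565031,  0.33288658, -0.06472332,  1.46093863,  0.02159499,
        1.34992671, -0.08847354]), 'joint_vel': array([-0.00078849,  0.00156695,  0.00326793,  0.00013064,  0.00102549,
        0.00164727,  0.00063647]), 'joint_torque': array([-3.37098563e-04, -6.23243380e+01,  2.44603126e-02, -3.89903069e+01,
       -6.12267083e-02,  3.96251155e-02,  1.27134085e-04]), 'ee_pos': array([0.19513365, 0.59333871, 0.22174611]), 'eef_rot': array([ 1.58171732e-01,  9.87411347e-01, -7.26599949e-04, -8.79220177e-05]), 'ft_force': array([ 0.53253219, -1.0134122 ,  0.35644339]), 'torque': array([ 0.04202958,  0.01833603, -0.00587492]), 'width': 0.0868281973864136} 0.0187
scene {'K': [[363.5276, 0.0, 324.3066], [0.0, 363.5276, 189.9577], [0.0, 0.0, 1.0]], 'dist': [-0.0013, 0.0, 0.0, 0.0, 0.0], 'R': [[0.8945, -0.4465, -0.0234], [-0.2976, -0.5555, -0.7764], [0.3337, 0.7015, -0.6298]], 't': [-0.4052, 0.2564, 0.6639]}
top {'K': [[434.6387, 0.0, 321.0863], [0.0, 434.6387, 194.8424], [0.0, 0.0, 1.0]], 'dist': [-0.0044, 0.0, 0.0, 0.0, 0.0], 'R': [[0.0202, -0.9998, 0.0072], [-0.9889, -0.021, -0.147], [0.1471, -0.0041, -0.9891]], 't': [0.0864, 0.5077, 0.8734]}
wrist {'K': [[317.2342, 0.0, 319.8818], [0.0, 317.2342, 199.369], [0.0, 0.0, 1.0]], 'dist': [-0.0216, 0.0, 0.0, 0.0, 0.0], 'mount': [[0.0007, -0.9685, -0.2492, 0.0683], [1.0, 0.001, -0.0012, 0.0003], [0.0015, -0.2491, 0.9685, -0.1613], [0.0, 0.0, 0.0, 1.0]]}
```

View pics/scene0.png

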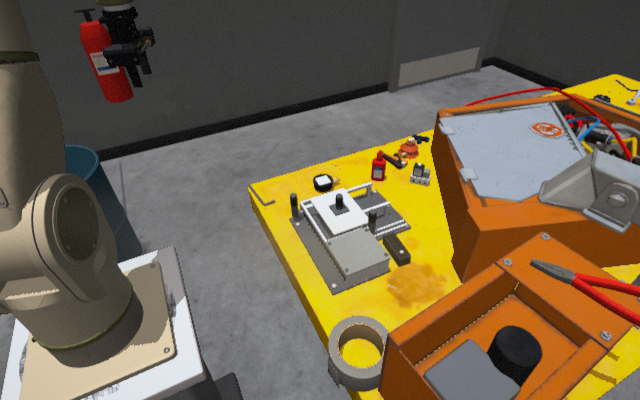

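View pics/top0.png

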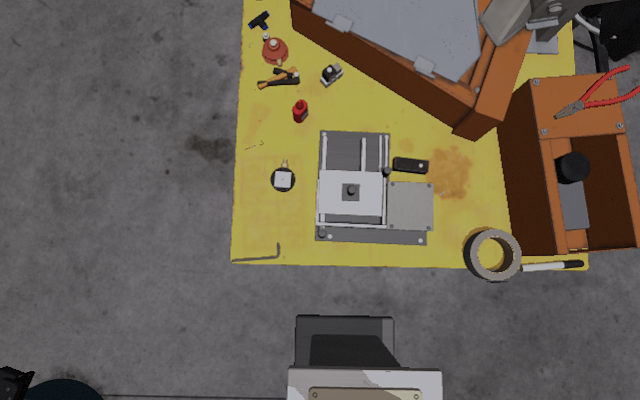

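View pics/wrist0.png

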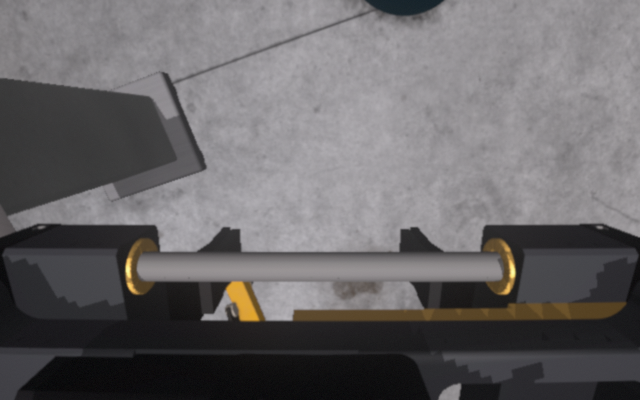

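```bash
cat > h.py <<'E'
import numpy as np,cv2
from bench import r
def cam(n,s=None):
    c=r.calibration(n)
    if 'R' in c: return c['K'],c['dist'],np.array(c['R']),np.array(c['t'])
    from scipy.spatial.transform import Rotation as Ro
    T=np.eye(4);T[:3,:3]=Ro.from_quat(s['eef_rot']).as_matrix();T[:3,3]=s['ee_pos']
    M=np.linalg.inv(T@np.array(c['mount']));return c['K'],c['dist'],M[:3,:3],M[:3,3]
def ray(C,p):
    K,d,R,t=C;u=cv2.undistortPoints(np.array([[p]],float),np.array(K),np.array(d))[0,0]
    v=R.T@np.array([u[0],u[1],1]);return -R.T@t,v/np.linalg.norm(v)
def onz(C,p,z):
    o,v=ray(C,p);return o+v*(z-o[2])/v[2]
def proj(C,X):
    K,d,R,t=C;return cv2.projectPoints(np.atleast_2d(X).astype(float),cv2.Rodrigues(R)[0],t,np.array(K),np.array(d))[0][:,0]
def tri(obs):
    A=0;b=0;
    L=[ray(C,p) for C,p in obs]
    for o,v in L:
        P=np.eye(3)-np.outer(v,v);A=A+P;b=b+P@o
    X=np.linalg.solve(A,b);return X,[np.linalg.norm((np.eye(3)-np.outer(v,v))@(X-o)) for o,v in L]
E
python3 - <<'E'
import cv2
a=cv2.imread('pics/top0.png')[115:255,225:445];cv2.imwrite('pics/topz.png',cv2.resize(a,None,fx=3.6,fy=3.6,interpolation=cv2.INTER_CUBIC))
a=cv2.imread('pics/scene0.png')[165:300,250:430];cv2.imwrite('pics/scz.png',cv2.resize(a,None,fx=4.4,fy=4.4,interpolation=cv2.INTER_CUBIC))
E
```

```text
(no output)
```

View pics/topz.png

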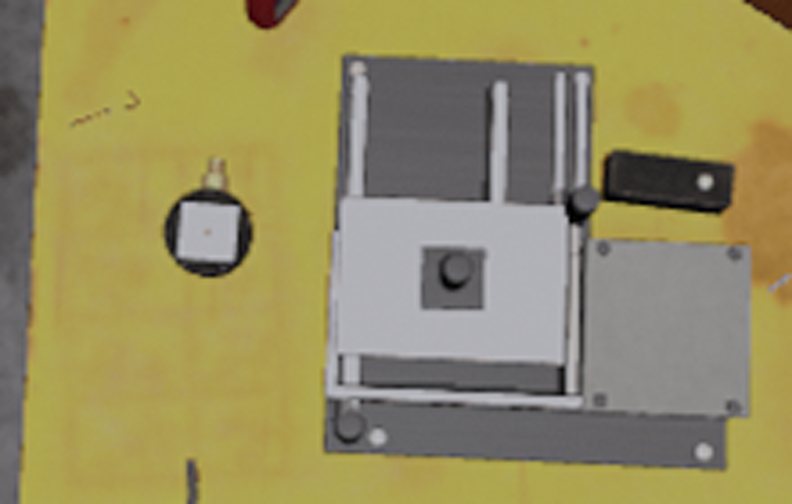

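View pics/scz.png

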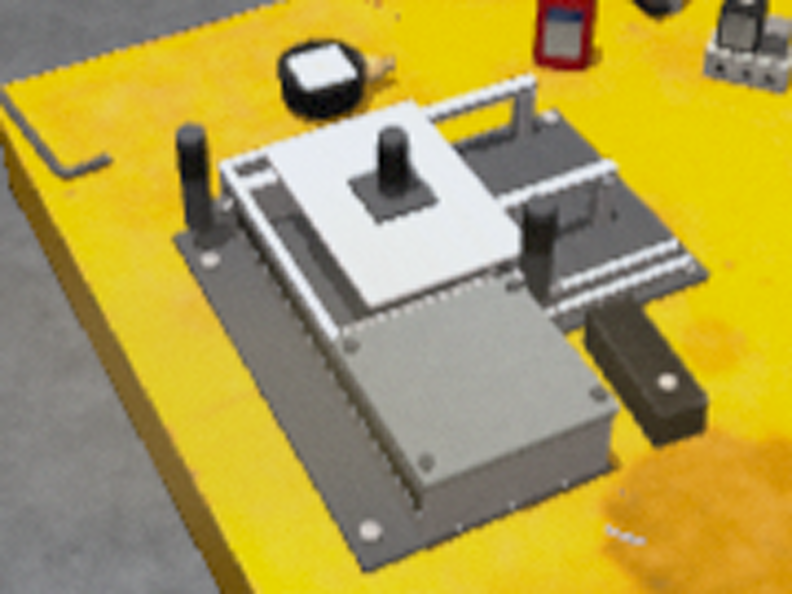

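```bash
cat > m.py <<'E'
from h import *
T=cam('top');S=cam('scene')
tp=lambda x,y:(225+(x+.5)/3.6-.5,115+(y+.5)/3.6-.5)
sp=lambda x,y:(250+(x+.5)/4.4-.5,165+(y+.5)/4.4-.5)
for n,a,b in [('ramtop',(350,417),(191,132)),('lidtop',(458,268),(394,134)),('gatetop',(584,197),(541,210)),
 ('hoodNR',(747,415),(420,488)),('hoodFR',(750,243),(618,410)),('wallNL',(330,393),(222,165)),
 ('gaugetop',(208,232),(322,66)),('stem',(216,165),(390,67)),('plateNL',(326,451),(176,237)),('plateNR',(724,468),(368,570)),('lidFR',(565,210),(522,250)),('lidNL',(340,352),(272,157)),('lidFL',(340,198),(412,103)),('lidNR',(563,362),(370,303)),('screwNL',(377,437),(210,259)),('screwNR',(704,452),(371,530))]:
    X,e=tri([(T,tp(*a)),(S,sp(*b))]);print(n,X.round(4),np.round(e,4))
E
python3 m.py
```

```text
ramtop [0.426  0.0947 0.0861] [0.0021 0.0021]
lidtop [0.5102 0.0368 0.0937] [0.0001 0.0001]
gatetop [ 0.5534 -0.034   0.0812] [0.0005 0.0005]
hoodNR [ 0.4345 -0.131   0.0499] [0.0017 0.0017]
hoodFR [ 0.5339 -0.1343  0.0499] [0.0017 0.0017]
wallNL [0.4436 0.1057 0.0478] [0.0004 0.0004]
gaugetop [0.5389 0.1796 0.0299] [0. 0.]
stem [0.5833 0.1774 0.0145] [0.0004 0.0004]
plateNL [0.4132 0.1073 0.0067] [0.0004 0.0004]
plateNR [ 0.4079 -0.1291  0.0054] [0.0002 0.0002]
lidFR [ 0.5506 -0.0272  0.0504] [0.002 0.002]
lidNL [0.4687 0.1    0.0471] [0.0012 0.0012]
lidFL [0.557  0.1022 0.0496] [0.0001 0.0001]
lidNR [ 0.4636 -0.0264  0.0532] [0.0003 0.0003]
screwNL [0.4214 0.0775 0.0121] [0. 0.]
screwNR [ 0.4166 -0.1156  0.0125] [0.0001 0.0001]
```

```bash
cat >> m.py <<'E'
from scipy.optimize import least_squares
pts={'ram':((350,417),(191,132)),'lid':((458,268),(394,134)),'gate':((584,197),(541,210)),'a':((747,415),(420,488)),'b':((750,243),(618,410)),'c':((330,393),(222,165)),'d':((326,451),(176,237)),'e':((724,468),(368,570))}
def res(p,full=False):
    x,y,w,l,g,rm=p
    M={'ram':(-.066,.107-rm,.085),'lid':(l,.05,.092),'gate':(.066+g,-.021,.085),'a':(-.048,-.12,.051),'b':(.048,-.12,.051),'c':(-.048,.12,.046),'d':(-.078,.12,.006),'e':(-.078,-.12,.006)}
    o=[]
    for k,(a,b) in pts.items():
        m=M[k];c,s=np.cos(w),np.sin(w);X=[x+c*m[0]-s*m[1],y+s*m[0]+c*m[1],m[2]]
        o+=list(proj(T,X)[0]-tp(*a))+list(proj(S,X)[0]-sp(*b))
    return np.array(o)
f=least_squares(res,[.49,-.01,-.03,.02,0,0],loss='soft_l1');print(f.x.round(4),res(f.x).round(1).reshape(-1,4))
E
python3 m.py|tail -9
```

```text
screwNR [ 0.4166 -0.1156  0.0125] [0.0001 0.0001]
[ 0.4883 -0.0129 -0.0293  0.0207 -0.0015  0.0011] [[-0.4  1.3  0.7  0.3]
 [ 0.1 -0.   0.1  0.7]
 [ 1.1  0.5  0.3 -0.7]
 [ 0.1 -0.3  2.1 -0.8]
 [-0.2  1.2  0.4 -0.4]
 [-1.4  0.1 -0.2 -0.2]
 [-0.9 -0.5 -0.2 -0.3]
 [ 0.8  0.4 -0.2  0.7]]
```

Run:
```python
from h import *
T=cam('top');S=cam('scene')
for p in [(455,130),(292,20),(500,135),(480,140)]:
    print(p,onz(T,p,.15).round(3),onz(T,p,.25).round(3),onz(T,p,0).round(3))
print(tri([(T,(481,110)),(S,(498,218))]))
for p in [(300,111),(331,74),(410,165)]: print(onz(T,p,0.03).round(3))
```

```text
(455, 130) [ 0.618 -0.152  0.15 ] [ 0.586 -0.12   0.25 ] [ 0.664 -0.2    0.   ]
(292, 20) [0.832 0.161 0.15 ] [0.774 0.153 0.25 ] [0.92  0.173 0.   ]
(500, 135) [ 0.61  -0.236  0.15 ] [ 0.58  -0.194  0.25 ] [ 0.655 -0.3    0.   ]
(480, 140) [ 0.599 -0.198  0.15 ] [ 0.57 -0.16  0.25] [ 0.642 -0.255  0.   ]
(array([ 0.67252334, -0.21261347,  0.15446203]), [np.float64(0.01804511438595034), np.float64(0.018045114385950373)])
[0.69  0.146 0.03 ]
[0.777 0.08  0.03 ]
[ 0.575 -0.092  0.03 ]
```

Call:
{"op": "send_rows", "data": {"commands": [[0.6,-0.9,0,0,0,0.31,-1],[0.6,-0.9,0,0,0,0.31,-1],[0.6,-0.9,0,0,0,0.31,-1],[0.6,-0.9,0,0,0,0.31,-1],[0.6,-0.9,0,0,0,0.31,-1],[0.6,-0.9,0,0,0,0.31,-1],[0.6,-0.9,0,0,0,0.31,-1],[0.6,-0.9,0,0,0,0.31,-1],[0.6,-0.9,0,0,0,0.31,-1],[0.6,-0.9,0,0,0,0.31,-1]], "grip_force": 30}}

```text
time: 0.98
ee_pos: [0.3726, 0.3147, 0.2178]
eef_rot: [0.011, 1.0, -0.002, -0.003]
ft_force: [0.9, 0.9, -0.1]
width: 0.0868
```

Call:
{"op": "send_rows", "data": {"commands": [[0.6,-0.9,0,0,0,0,-1],[0.6,-0.9,0,0,0,0,-1],[0.6,-0.9,0,0,0,0,-1],[0.6,-0.9,0,0,0,0,-1],[0.6,-0.9,0,0,0,0,-1],[0.6,-0.9,0,0,0,0,-1],[0,0,0,0,0,0,-1]]}}

```text
time: 1.57
ee_pos: [0.4864, 0.1363, 0.2177]
eef_rot: [0.014, 1.0, -0.003, -0.002]
ft_force: [-0.3, -0.8, 0.6]
width: 0.0871
```

Run:
```python
from h import *
s=r.read_state();im=r.camera('wrist');cv2.imwrite('pics/w1.png',im)
import pickle;pickle.dump(s,open('w1.pkl','wb'));print(s['ee_pos'],s['eef_rot'])
C=cam('wrist',s)
x,y,w,l,g,rm=[0.4883,-0.0129,-0.0293,0.0207,0,0]
for m in [(-.066,.107,.085),(l,.05,.092),(.066,-.021,.085),(-.048,-.12,.051),(-.048,.12,.046)]:
    c,q=np.cos(w),np.sin(w);print(m,proj(C,[x+c*m[0]-q*m[1],y+q*m[0]+c*m[1],m[2]]).round(1))
print(proj(C,[[.5389,.1796,.028],[.5833,.1774,.0145]]))
```

```text
[0.48643291 0.13632812 0.21770378] [ 0.01377131  0.99989821 -0.00297278 -0.00225608]
(-0.066, 0.107, 0.085) [[274.5 128.2]]
(0.0207, 0.05, 0.092) [[216.8 221.2]]
(0.066, -0.021, 0.085) [[153.3 261.1]]
(-0.048, -0.12, 0.051) [[ 63.4 145.3]]
(-0.048, 0.12, 0.046) [[293.  144.9]]
[[359.24222831 224.57673311]
 [356.09489911 255.09202227]]
```

View pics/w1.png

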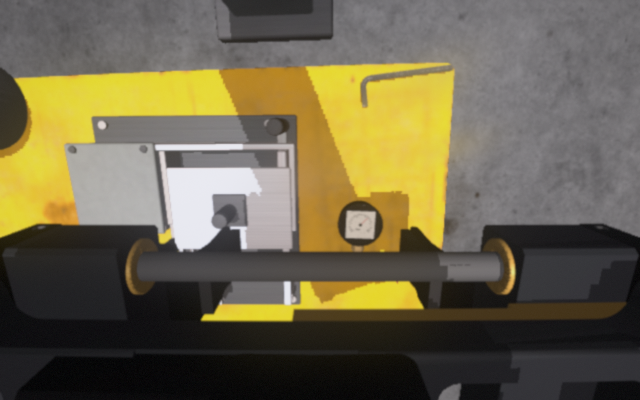

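Run:
```python
import cv2
a=cv2.imread('pics/w1.png')[100:310,50:400];cv2.imwrite('pics/w1z.png',cv2.resize(a,None,fx=2.25,fy=2.25,interpolation=cv2.INTER_CUBIC))
```

```text
(no output)
```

View pics/w1z.png

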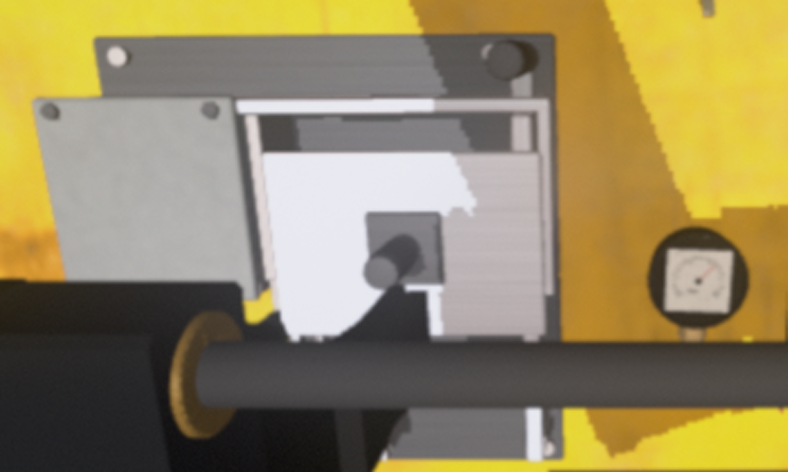

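Call:
{"op": "send_rows", "data": {"commands": [[0.2,-0.82,-0.4,0,0,0,-1],[0.2,-0.82,-0.4,0,0,0,-1],[0.2,-0.82,-0.5,0,0,0,-1],[0.2,-0.82,-0.5,0,0,0,-1],[0,0,-0.8,0,0,0,-1],[0,0,-0.8,0,0,0,-1],[0,0,-0.8,0,0,0,-1],[0,0,-0.4,0,0,0,-1]]}}

```text
time: 2.28
ee_pos: [0.5087, 0.0446, 0.0767]
eef_rot: [0.009, 1.0, 0.0, -0.0]
ft_force: [-0.6, -0.0, -0.7]
width: 0.0872
```

Call:
{"op": "send_rows", "data": {"commands": [[0.05,-0.2,-0.5,0,0,0,-1],[0,0,-0.1,0,0,0,0.3],[0,0,0,0,0,0,1],[0,0,0,0,0,0,1],[0,0,0,0,0,0,1],[0,0,0,0,0,0,1]], "grip_force": 40}}

```text
time: 2.78
ee_pos: [0.5073, 0.0441, 0.0562]
eef_rot: [0.006, 1.0, 0.001, -0.003]
ft_force: [0.8, -0.7, -0.4]
width: 0.0619
```

Run:
```python
from h import *
s=r.read_state();print(s['ee_pos'],s['ft_force'],s['width'])
cv2.imwrite('pics/w2.png',r.camera('wrist'))
```

```text
[0.50725948 0.04414533 0.0561805 ] [ 0.79763011 -0.74892646 -0.37315955] 0.06185054151177313
```

View pics/w2.png

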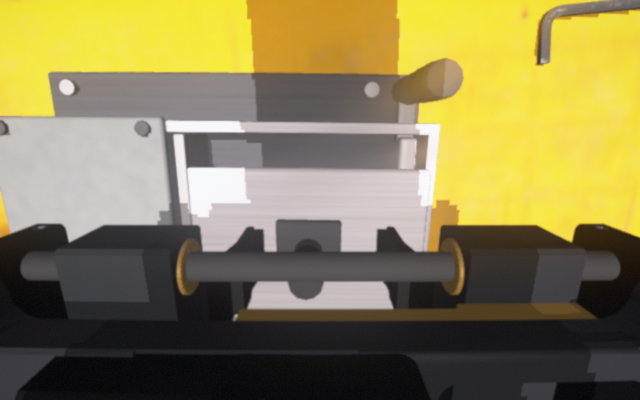

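Call:
{"op": "send_rows", "data": {"commands": [[0,-0.1,0,0,0,0,1],[0,-0.1,0,0,0,0,1],[0,0,0,0,0,0,1],[0,0,0,0,0,0,1],[0,0,0,0,0,0,1],[0,0,0,0,0,0,1],[0,0,0,0,0,0,1],[0,0,0,0,0,0,1]]}}

```text
time: 3.5
ee_pos: [0.5088, 0.0376, 0.0584]
eef_rot: [0.006, 1.0, 0.001, -0.001]
ft_force: [0.8, 0.3, -0.1]
width: 0.015
```

Call:
{"op": "send_rows", "data": {"commands": [[0.3,-0.01,0,0,0,0,1],[0.4,-0.01,0,0,0,0,1],[0.4,-0.01,0,0,0,0,1],[0.4,-0.01,0,0,0,0,1],[0.4,-0.01,0,0,0,0,1],[0.3,-0.01,0,0,0,0,1]]}}

```text
time: 4.0
ee_pos: [0.5728, 0.036, 0.0584]
eef_rot: [0.006, 1.0, 0.002, -0.006]
ft_force: [-3.9, -0.2, 5.9]
width: 0.0149
```

Call:
{"op": "send_rows", "data": {"commands": [[0.15,0,0,0,0,0,1],[0.15,0,0,0,0,0,1],[0.15,0,0,0,0,0,1],[0.15,0,0,0,0,0,1]]}}

```text
time: 4.33
ee_pos: [0.577, 0.036, 0.0582]
eef_rot: [0.006, 1.0, 0.003, -0.024]
ft_force: [-23.4, -1.3, 20.6]
width: 0.0151
```

Call:
{"op": "send_rows", "data": {"commands": [[0,0,0,0,0,0,0.2],[0,0,0,0,0,0,-1],[0,0,0,0,0,0,-1],[0,0,0,0,0,0,-1],[0,0,0.3,0,0,0,-1],[0,0,0.6,0,0,0,-1]]}}

```text
time: 4.83
ee_pos: [0.5743, 0.0362, 0.0826]
eef_rot: [0.006, 1.0, 0.002, -0.027]
ft_force: [-0.1, 0.0, 0.6]
width: 0.0471
```

Run:
```python
from h import *
import pickle
s=pickle.load(open('w1.pkl','rb'));C=cam('wrist',s);T=cam('top');S=cam('scene')
print('dial',onz(C,(360.5,223.7),.028),'stem',onz(C,(357.5,250),.0135))
sp=lambda x,y:(250+(x+.5)/4.4-.5,165+(y+.5)/4.4-.5)
print(tri([(C,(360.5,223.7)),(T,(282.8,179.3)),(S,sp(322,66))]))
print(tri([(C,(360.5,223.7)),(S,sp(322,66))]))
```

```text
dial [0.53789277 0.18103534 0.028     ] stem [0.5770011  0.17920431 0.0135    ]
(array([0.53829641, 0.17977091, 0.02966444]), [np.float64(0.0014279327053355738), np.float64(0.000969586481350353), np.float64(0.0007485165804241814)])
(array([0.5385928 , 0.18079729, 0.0287763 ]), [np.float64(0.0009294149882116777), np.float64(0.0009294149882117831)])
```

Call:
{"op": "send_rows", "data": {"commands": [[0,0,0.9,0,-0.2,0,-1],[0,0.1,0.9,0,-0.2,0,-1],[-0.3,0.9,0,0,-0.2,-0.1,-1],[-0.3,0.9,0,0,0,-0.1,-1],[-0.3,0.9,0,0,0,0,-1],[-0.3,0.9,0,0,0,0,-1],[-0.2,0.9,-0.4,0,0,0,-1],[0,0.2,-0.4,0,0,0,-1]]}}

```text
time: 5.5
ee_pos: [0.5358, 0.183, 0.1274]
eef_rot: [0.019, 1.0, 0.005, 0.009]
ft_force: [0.2, 1.5, -0.9]
width: 0.0861
```

Run:
```python
from h import *
s=r.read_state();print(s['ee_pos'],s['eef_rot'],s['width'])
im=r.camera('wrist');cv2.imwrite('pics/w3.png',im)
C=cam('wrist',s);print(proj(C,[[.538,.18,.028],[.577,.1785,.0135]]))
cv2.imwrite('pics/t3.png',cv2.resize(r.camera('top')[115:255,225:445],None,fx=3.6,fy=3.6,interpolation=cv2.INTER_CUBIC))
```

```text
[0.53581453 0.18295843 0.12743878] [0.01917756 0.99976244 0.00503237 0.00905366] 0.08612404707217473
[[315.21121557 201.37683188]
 [315.42181238 237.62639118]]
```

View pics/w3.png

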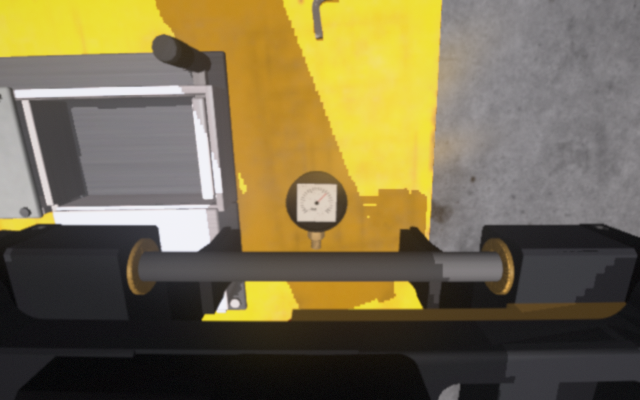

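View pics/t3.png

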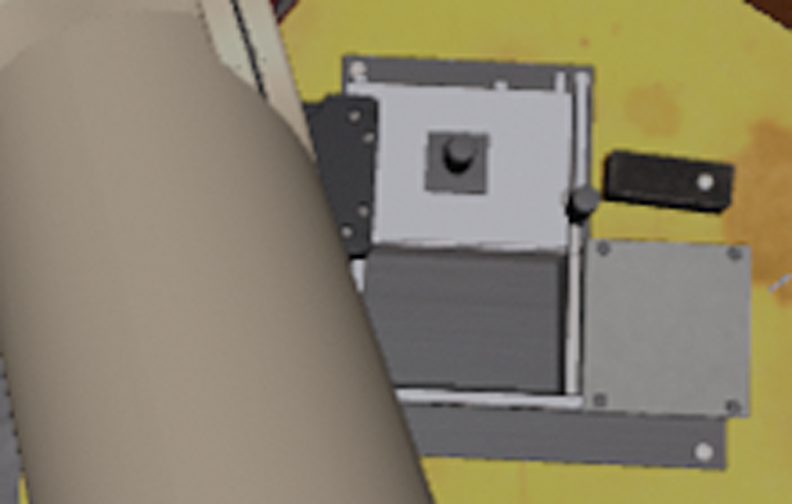

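Call:
{"op": "send_rows", "data": {"commands": [[0.05,-0.05,-0.9,-0.05,0.1,0,-1],[0.05,-0.05,-0.9,-0.05,0.1,0,-1],[0,0,-0.9,0,0,0,-1],[0,0,-0.8,0,0,0,-1],[0,0,-0.4,0,0,0,-1],[0,0,-0.1,0,0,0,-1]]}}

```text
time: 6.1
ee_pos: [0.5452, 0.1674, 0.0078]
eef_rot: [0.024, 1.0, -0.002, 0.003]
ft_force: [-0.7, 0.4, 0.5]
width: 0.0874
```

Call:
{"op": "send_rows", "data": {"commands": [[-0.1,0.2,-0.05,0,0,0,-0.6],[-0.1,0.15,0,0,0,0,0],[0,0.05,0,0,0,0,0.2],[0,0,0,0,0,0,0.2]]}}

```text
time: 6.43
ee_pos: [0.5409, 0.1787, 0.0096]
eef_rot: [0.026, 1.0, -0.002, 0.005]
ft_force: [-0.5, 0.4, 0.4]
width: 0.0679
```

Call:
{"op": "send_rows", "data": {"commands": [[-0.1,0,-0.1,0,0,0,1],[0,0,0,0,0,0,1],[0,0,0,0,0,0,1],[0,0,0,0,0,0,1],[0,0,0,0,0,0,1],[0,0,0,0,0,0,1]], "grip_force": 25}}

```text
time: 6.93
ee_pos: [0.5387, 0.1801, 0.009]
eef_rot: [0.025, 1.0, -0.0, 0.007]
ft_force: [-0.7, 0.4, -2.7]
width: 0.0507
```

Call:
{"op": "send_rows", "data": {"commands": [[0,0,0.5,0,0,0,1],[0,0,0.9,0,0,0,1],[0,0,0.9,0,0,0,1],[-0.3,-0.5,0.5,0,0,0,1],[-0.4,-0.9,0,0,0,0,1],[-0.4,-0.9,0,0,0,0,1],[-0.4,-0.9,0,0,0,0,1],[-0.3,-0.9,0,0,0,0,1],[-0.1,-0.5,0,0,0,0,1],[0,0,0,0,0,0,1]]}}

```text
time: 7.77
ee_pos: [0.4769, 0.0368, 0.0954]
eef_rot: [0.024, 1.0, -0.001, 0.006]
ft_force: [0.0, 0.5, -1.9]
width: 0.051
```

Run:
```python
from h import *
s=r.read_state();print(s['ee_pos'],s['eef_rot'],s['width'])
im=r.camera('wrist');cv2.imwrite('pics/w4.png',im)
cv2.imwrite('pics/s4.png',cv2.resize(r.camera('scene')[165:300,250:430],None,fx=4.4,fy=4.4,interpolation=cv2.INTER_CUBIC))
s=r.read_state();print(s['ee_pos'])
```

```text
[0.47688838 0.03677098 0.09537355] [ 2.42356966e-02  9.99690040e-01 -8.07845745e-04  5.63932771e-03] 0.051036492212133154
[0.47768021 0.0397932  0.09541714]
```

View pics/w4.png

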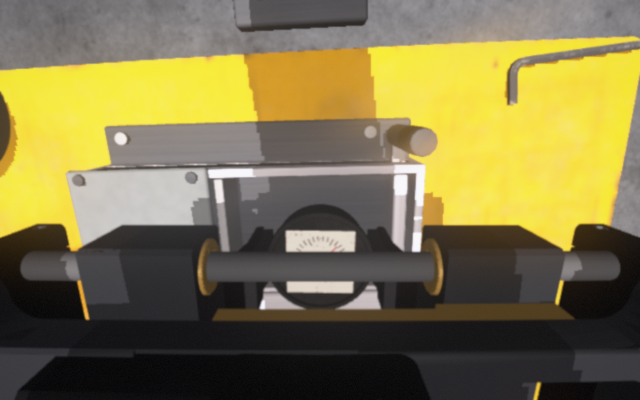

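View pics/s4.png

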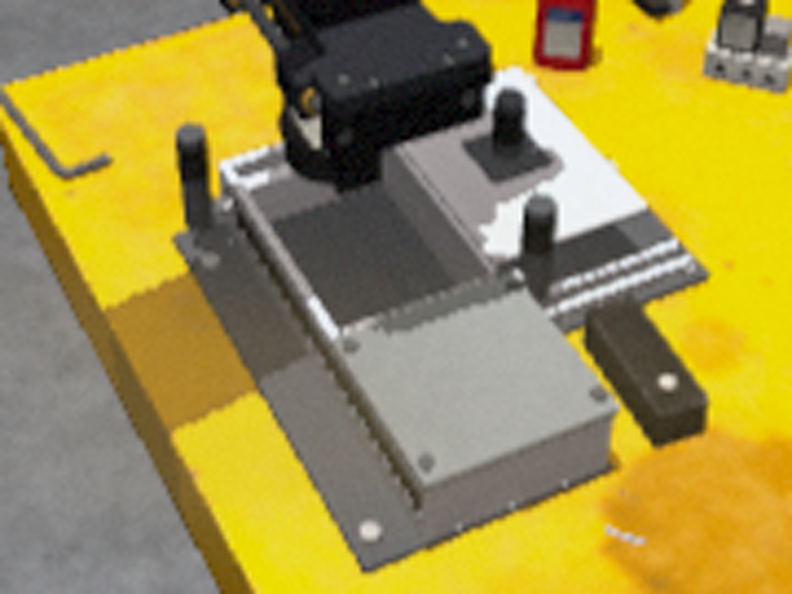

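Run:
```python
from h import *
im=cv2.imread('pics/w4.png')
a=im[110:210,50:450];cv2.imwrite('pics/w4z.png',cv2.resize(a,None,fx=2,fy=2,interpolation=cv2.INTER_CUBIC))
s=dict(ee_pos=np.array([0.47688838,0.03677098,0.09537355]),eef_rot=np.array([2.42356966e-02,9.99690040e-01,-8.07845745e-04,5.63932771e-03]))
C=cam('wrist',s);x,y,w=.4883,-.0129,-.0293
for m in [(-.066,.107,.085),(-.048,-.12,.051),(-.048,.12,.046),(-.042,.102,.046),(-.078,.12,.006),(-.078,-.12,.006)]:
    c,q=np.cos(w),np.sin(w);p=proj(C,[x+c*m[0]-q*m[1],y+q*m[0]+c*m[1],m[2]])[0];print(m,p.round(1),'zoom',((p-[50,110])*2).round(0))
```

```text
(-0.066, 0.107, 0.085) [425.6 145. ] zoom [751.  70.]
(-0.048, -0.12, 0.051) [ 64.6 174.4] zoom [ 29. 129.]
(-0.048, 0.12, 0.046) [424.6 166.4] zoom [749. 113.]
(-0.042, 0.102, 0.046) [397.3 175.7] zoom [695. 131.]
(-0.078, 0.12, 0.006) [410.7 119.2] zoom [721.  18.]
(-0.078, -0.12, 0.006) [100.8 125.8] zoom [102.  32.]
```

View pics/w4z.png

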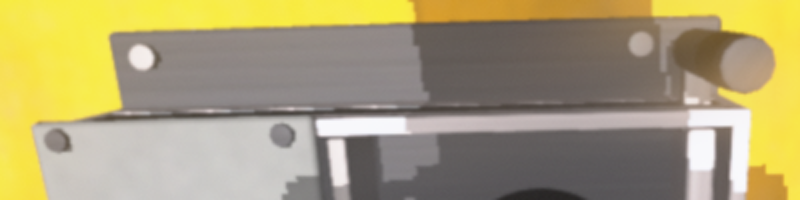

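Call:
{"op": "send_rows", "data": {"commands": [[0,-0.2,0,0,0,0,1],[0,-0.1,0,0,0,0,1],[0,0,-0.5,0,0,0,1],[0,0,-0.5,0,0,0,1],[0,0,-0.5,0,0,0,1],[0,0,-0.3,0,0,0,1],[0,0,0,0,0,0,1]]}}

```text
time: 8.45
ee_pos: [0.4806, 0.0358, 0.0399]
eef_rot: [0.018, 1.0, -0.0, 0.007]
ft_force: [-0.3, -0.1, -1.3]
width: 0.0508
```

Call:
{"op": "send_rows", "data": {"commands": [[-0.12,-0.1,-0.2,0,0,0,1],[-0.05,-0.1,-0.2,0,0,0,1],[0,0,-0.2,0,0,0,1],[0,0,-0.1,0,0,0,1],[0,0,0,0,0,0,1]]}}

```text
time: 8.87
ee_pos: [0.4759, 0.03, 0.0181]
eef_rot: [0.018, 1.0, 0.0, 0.008]
ft_force: [-0.6, 0.7, -2.3]
width: 0.0508
```

Call:
{"op": "send_rows", "data": {"commands": [[0.05,0,-0.06,0,0,0,1],[0,0,-0.05,0,0,0,1],[0,0,-0.03,0,0,0,1]]}}

```text
time: 9.12
ee_pos: [0.4785, 0.0301, 0.0146]
eef_rot: [0.018, 1.0, 0.0, 0.009]
ft_force: [-8.0, -0.8, 17.6]
width: 0.0504
```

Call:
{"op": "send_rows", "data": {"commands": [[0,0,0.02,0,0,0,-0.5],[0,0,0,0,0,0,-0.5],[0,0,0,0,0,0,-0.5],[0,0,0,0,0,0,-0.5],[0,0,0.3,0,0,0,-0.5],[0,0,0.6,0,0,0,-0.5],[0,0,0.9,0,0,0,-0.5],[0,0,0.9,0,0,0,-0.5],[0,0,0.5,0,0,0,-1]]}}

```text
time: 9.87
ee_pos: [0.4766, 0.0292, 0.1147]
eef_rot: [0.018, 1.0, -0.001, 0.006]
ft_force: [0.0, 0.1, 0.5]
width: 0.0674
```

Run:
```python
from h import *
s=r.read_state();print(s['ee_pos'],s['eef_rot'],s['width'])
im=r.camera('wrist');cv2.imwrite('pics/w5.png',im)
```

```text
[0.47659379 0.02916078 0.11473962] [ 1.81964682e-02  9.99813652e-01 -9.62636684e-04  6.37357822e-03] 0.06743291986519277
```

View pics/w5.png

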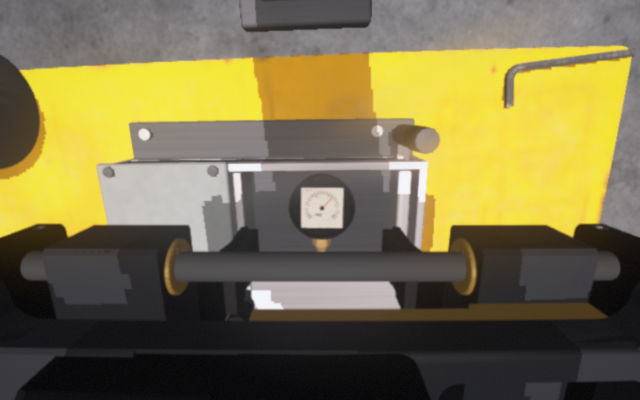

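Call:
{"op": "send_rows", "data": {"commands": [[0.8,0.05,0,0,0,0,-1],[0.9,0.05,0,0,0,0,-1],[0.9,0.05,0,0,0,0,-1],[0.6,0.05,0,0,0,0,-1],[0.1,0,-0.5,0,0,0,-1],[0,0,-0.6,0,0,0,0.2],[0,0,-0.5,0,0,0,1],[0,0,0,0,0,0,1]], "grip_force": 40}}

```text
time: 10.58
ee_pos: [0.5845, 0.0366, 0.0754]
eef_rot: [0.018, 1.0, 0.002, 0.013]
ft_force: [-1.3, 0.9, -0.4]
width: 0.0742
```

Call:
{"op": "send_rows", "data": {"commands": [[-0.2,0,-0.3,0,0.1,0,1],[-0.05,0,-0.2,0,0.1,0,1],[0,0,-0.05,0,0,0,1],[0,0,0,0,0,0,1],[0,0,0,0,0,0,1],[0,0,0,0,0,0,1],[0,0,0,0,0,0,1],[0,0,0,0,0,0,1],[0,0,0,0,0,0,1]]}}

```text
time: 11.33
ee_pos: [0.5774, 0.0359, 0.0618]
eef_rot: [0.018, 1.0, 0.002, 0.006]
ft_force: [0.5, 1.8, -1.4]
width: 0.0153
```

Gripped. Slide 90 mm to shut.

Call:
{"op": "send_rows", "data": {"commands": [[-0.3,0.01,0,0,0,0,1],[-0.4,0.01,0,0,0,0,1],[-0.4,0.01,0,0,0,0,1],[-0.4,0.01,0,0,0,0,1],[-0.4,0.01,0,0,0,0,1],[-0.4,0.01,0,0,0,0,1],[-0.4,0.01,0,0,0,0,1],[-0.2,0,0,0,0,0,1]]}}

```text
time: 12.0
ee_pos: [0.4914, 0.0381, 0.0618]
eef_rot: [0.018, 1.0, 0.001, 0.011]
ft_force: [4.2, 0.7, -7.4]
width: 0.015
```

Call:
{"op": "send_rows", "data": {"commands": [[-0.15,0,0,0,0,0,1],[-0.15,0,0,0,0,0,1],[-0.15,0,0,0,0,0,1],[-0.15,0,0,0,0,0,1]]}}

```text
time: 12.33
ee_pos: [0.4859, 0.0381, 0.0624]
eef_rot: [0.018, 0.999, 0.001, 0.027]
ft_force: [29.4, 1.2, -32.9]
width: 0.0146
```

Call:
{"op": "send_rows", "data": {"commands": [[0.05,0,0,0,0,0,-0.2],[0,0,0,0,0,0,-0.2],[0,0,0,0,0,0,-0.2],[0,0,0.2,0,0,0,-0.2],[0,0,0.6,0,0.3,0,-0.2],[0,0,0.6,0,0.3,0,-0.2],[0,0,0.3,0,0,-0.7,-0.2],[0.3,-0.3,0,0,0,-0.9,-0.2],[0.3,-0.5,0,0,0,-0.9,-0.2]]}}

```text
time: 13.08
ee_pos: [0.5036, 0.0161, 0.1184]
eef_rot: [0.127, 0.992, 0.002, -0.002]
ft_force: [0.2, 0.2, 0.2]
width: 0.052
```

Run:
```python
from h import *
s=r.read_state();print(s['ee_pos'],s['eef_rot'],s['width'])
im=r.camera('wrist');cv2.imwrite('pics/w6.png',im)
cv2.imwrite('pics/s6.png',cv2.resize(r.camera('scene')[165:300,250:430],None,fx=4.4,fy=4.4,interpolation=cv2.INTER_CUBIC))
C=cam('wrist',s);print(proj(C,[[.5534,-.035,.085]]))
```

```text
[0.50363465 0.01606932 0.11843489] [ 0.12715733  0.99187881  0.00194586 -0.00191231] 0.05203398107747663
[[266.74544867 309.66498678]]
```

View pics/w6.png

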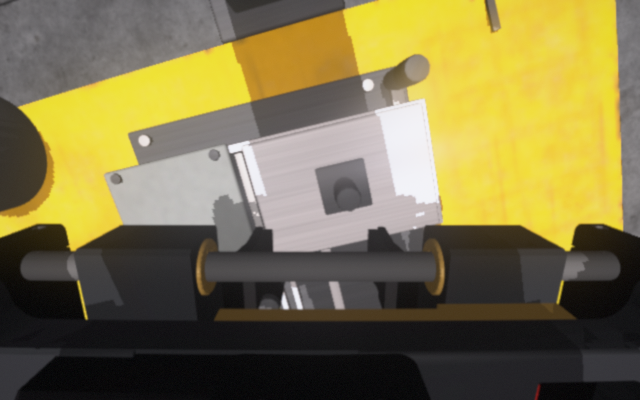

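View pics/s6.png

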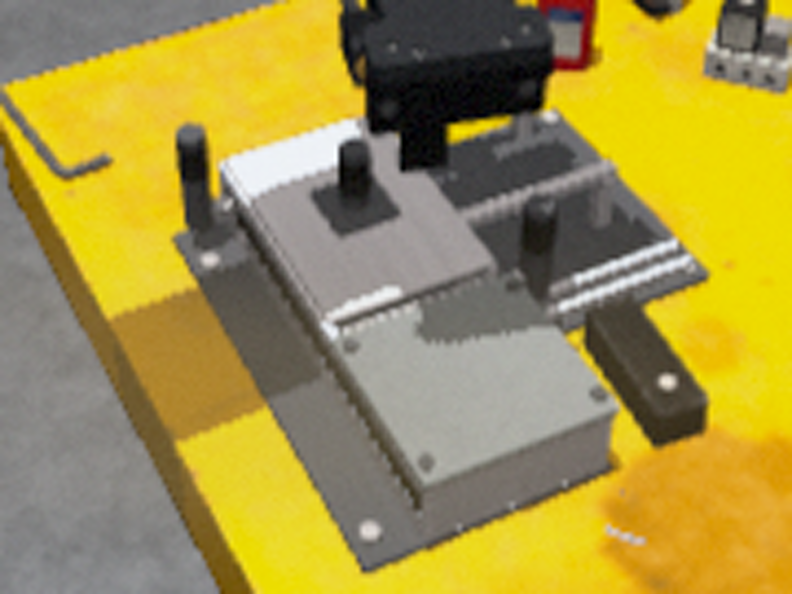

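Call:
{"op": "send_rows", "data": {"commands": [[0.5,-0.5,0,0,0,-0.7,-0.2],[0.6,-0.5,0,0,0,-0.5,-0.2],[0.3,-0.3,0,0,0,0,-0.2],[0,0,0,0,0,0,-0.2],[0,0,-0.3,0,0,0,-0.2]]}}

```text
time: 13.6
ee_pos: [0.5466, -0.0255, 0.1116]
eef_rot: [0.179, 0.984, 0.002, -0.002]
ft_force: [0.2, -0.1, -0.3]
width: 0.0519
```

Call:
{"op": "send_rows", "data": {"commands": [[0.25,-0.3,-0.3,0,0,0,-0.2],[0,0,-0.4,0,0,0,-0.2],[0,0,-0.6,0,0,0,-0.2],[0,0,-0.4,0,0,0,-0.2],[0,0,-0.1,0,0,0,-0.2]]}}

```text
time: 14.02
ee_pos: [0.5493, -0.0292, 0.0514]
eef_rot: [0.176, 0.984, 0.003, -0.005]
ft_force: [-0.1, 0.1, 4.9]
width: 0.0521
```

Call:
{"op": "send_rows", "data": {"commands": [[0.05,-0.05,0.25,0,0,0,-0.2],[0.1,-0.15,0,0,0,0,-0.2],[0,0,0,0,0,0,1],[0,0,0,0,0,0,1]]}}

```text
time: 14.35
ee_pos: [0.5522, -0.0332, 0.0592]
eef_rot: [0.174, 0.985, 0.004, -0.006]
ft_force: [0.3, -0.6, 0.3]
width: 0.0454
```

Call:
{"op": "send_rows", "data": {"commands": [[0,0,0,0,0,0,1],[0,0,0,0,0,0,1],[0,0,0,0,0,0,1],[0,0,0,0,0,0,1],[0,0,0,0,0,0,1],[0,0,0,0,0,0,1],[0,0,0,0,0,0,1]]}}

```text
time: 14.93
ee_pos: [0.5528, -0.0341, 0.0607]
eef_rot: [0.174, 0.985, 0.004, -0.005]
ft_force: [-0.2, -1.5, -0.1]
width: 0.015
```

Run:
```python
from h import *
s=r.read_state();print(s['ee_pos'],s['eef_rot'],s['width'],s['ft_force'])
im=r.camera('wrist');cv2.imwrite('pics/w7.png',im)
cv2.imwrite('pics/s7.png',cv2.resize(r.camera('scene')[115:300,250:520],None,fx=2.9,fy=2.9,interpolation=cv2.INTER_CUBIC))
```

```text
[ 0.55277722 -0.03413555  0.06068949] [ 0.17432273  0.9846705   0.00351679 -0.00481868] 0.014952628898307325 [-0.16687054 -1.47016385 -0.11119436]
```

View pics/s7.png

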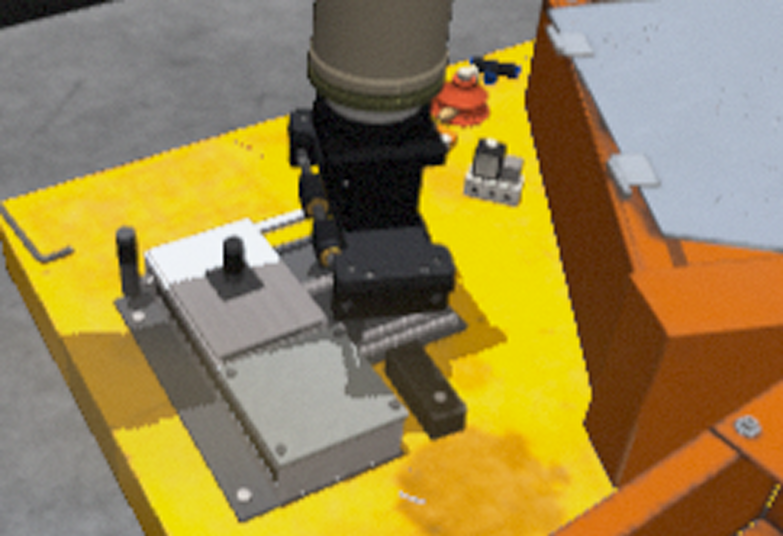

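Call:
{"op": "send_rows", "data": {"commands": [[0.3,-0.01,0,0,0,0,1],[0.4,-0.01,0,0,0,0,1],[0.4,-0.01,0,0,0,0,1],[0.4,-0.01,0,0,0,0,1],[0.4,-0.01,0,0,0,0,1],[0.4,-0.01,0,0,0,0,1]]}}

```text
time: 15.53
ee_pos: [0.6196, -0.0357, 0.0607]
eef_rot: [0.174, 0.985, 0.004, -0.01]
ft_force: [-4.9, -0.7, 5.2]
width: 0.0149
```

Call:
{"op": "send_rows", "data": {"commands": [[0.25,-0.01,0,0,0,0,1],[0.2,0,0,0,0,0,1],[0.15,0,0,0,0,0,1],[0.15,0,0,0,0,0,1],[0.15,0,0,0,0,0,1]]}}

```text
time: 15.95
ee_pos: [0.6409, -0.0363, 0.0604]
eef_rot: [0.175, 0.984, 0.003, -0.02]
ft_force: [-32.6, 1.9, 27.8]
width: 0.0149
```

Call:
{"op": "send_rows", "data": {"commands": [[-0.05,0,0,0,0,0,-0.2],[0,0,0,0,0,0,-0.2],[0,0,0,0,0,0,-0.2],[0,0,0,0,0,0,-0.2],[0,0,0.4,0,0,0,-0.2],[0,0,0.8,0,0,0,-0.2],[0,0,0.6,0,-0.2,0,-0.2],[-0.5,0.2,0.2,0,-0.2,0.3,-0.2],[-0.8,0.4,0,0,0,0.7,-0.2],[-0.9,0.5,0,0,0,0.7,-0.2]]}}

```text
time: 16.78
ee_pos: [0.5762, -0.0055, 0.1257]
eef_rot: [0.102, 0.995, 0.005, 0.001]
ft_force: [-0.2, 1.3, -0.6]
width: 0.0518
```

Call:
{"op": "send_rows", "data": {"commands": [[-0.9,0.5,0,0,0,0.7,-0.2],[-0.9,0.5,0,0,0,0.7,-0.2],[-0.9,0.6,0,0,0,0.4,-0.2],[-0.9,0.6,0,0,0,0,-0.2],[-0.6,0.4,0,0,0,0,-0.2],[0,0,0,0,0,0,-0.2]]}}

```text
time: 17.28
ee_pos: [0.4433, 0.0774, 0.1311]
eef_rot: [0.016, 1.0, 0.007, 0.004]
ft_force: [0.9, -0.4, 1.2]
width: 0.0522
```

Run:
```python
from h import *
s=r.read_state();print(s['ee_pos'],s['eef_rot'],s['width'],s['ft_force'])
im=r.camera('wrist');cv2.imwrite('pics/w8.png',im)
C=cam('wrist',s);print(proj(C,[[.4245,.096,.085]]))
cv2.imwrite('pics/t8.png',cv2.resize(r.camera('top')[115:255,225:445],None,fx=3.6,fy=3.6,interpolation=cv2.INTER_CUBIC))
```

```text
[0.44328488 0.0773755  0.13114251] [0.01591921 0.99983912 0.00695787 0.00446057] 0.052172676325291115 [ 0.94003426 -0.36875949  1.23658487]
[[345.56022628 192.39134019]]
```

View pics/w8.png

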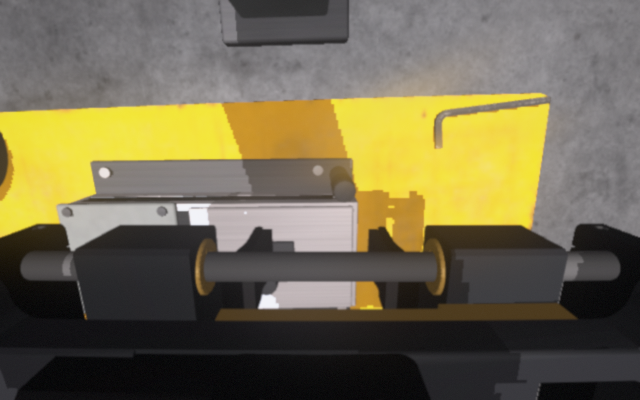

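View pics/t8.png

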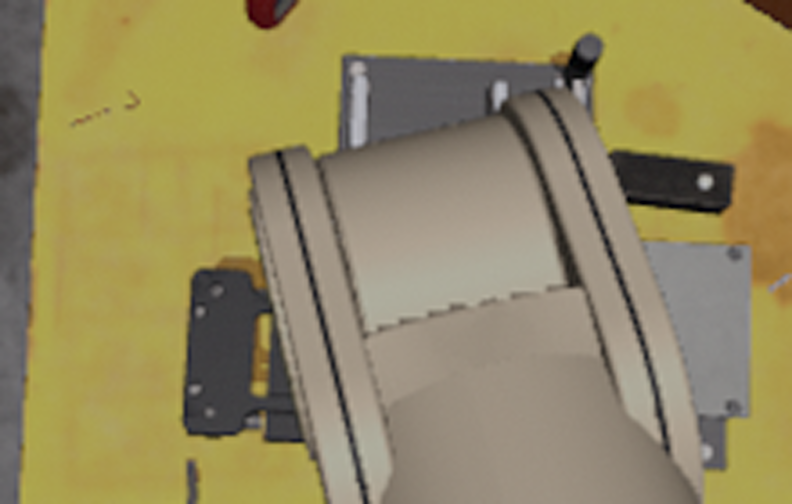

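Call:
{"op": "send_rows", "data": {"commands": [[-0.3,0.3,0,0,0,0,-0.2],[-0.3,0.3,-0.2,0,0,0,-0.2],[0,0,-0.4,0,0,0,-0.2],[0,0,-0.6,0,0,0,-0.2],[0,0,-0.5,0,0,0,-0.2],[0,0,-0.1,0,0,0,-0.2]]}}

```text
time: 17.88
ee_pos: [0.4363, 0.0906, 0.0805]
eef_rot: [0.021, 1.0, 0.008, 0.011]
ft_force: [-0.6, 0.2, -0.0]
width: 0.0521
```

Call:
{"op": "send_rows", "data": {"commands": [[-0.4,0.15,0,0,0,0,-0.2],[-0.1,0.05,-0.2,0,0,0,-0.2],[0,0,-0.4,0,0,0,-0.2],[0,0,-0.2,0,0,0,-0.2],[0,0,0,0,0,0,-0.2]]}}

```text
time: 18.3
ee_pos: [0.4259, 0.094, 0.0569]
eef_rot: [0.024, 1.0, 0.007, 0.013]
ft_force: [-0.8, -0.6, -0.3]
width: 0.0522
```

Call:
{"op": "send_rows", "data": {"commands": [[-0.1,0.03,0,0,0.1,0,0.6],[0,0,0,0,0.1,0,1],[0,0,0,0,0,0,1],[0,0,0,0,0,0,1],[0,0,0,0,0,0,1],[0,0,0,0,0,0,1],[0,0,0,0,0,0,1],[0,0,0,0,0,0,1],[0,0,0,0,0,0,1]]}}

```text
time: 19.05
ee_pos: [0.4252, 0.0948, 0.059]
eef_rot: [0.025, 1.0, 0.008, 0.005]
ft_force: [0.7, 0.4, -2.0]
width: 0.0149
```

Call:
{"op": "send_rows", "data": {"commands": [[0,-0.2,0,0,0,0,1],[-0.01,-0.3,0,0,0,0,1],[-0.01,-0.3,0,0,0,0,1],[-0.01,-0.3,0,0,0,0,1],[-0.01,-0.3,0,0,0,0,1],[-0.01,-0.3,0,0,0,0,1],[-0.01,-0.3,0,0,0,0,1],[-0.01,-0.3,0,0,0,0,1]]}}

```text
time: 19.72
ee_pos: [0.4234, 0.0225, 0.059]
eef_rot: [0.024, 1.0, 0.01, 0.006]
ft_force: [4.5, 6.0, -5.9]
width: 0.015
```

Call:
{"op": "send_rows", "data": {"commands": [[0,-0.3,0,0,0,0,1],[0,-0.3,0,0,0,0,1],[0,-0.3,0,0,0,0,1],[0,-0.3,0,0,0,0,1],[0,-0.2,0,0,0,0,1],[0,-0.1,0,0,0,0,1],[0,-0.1,0,0,0,0,1]]}}

```text
time: 20.3
ee_pos: [0.4221, -0.0325, 0.059]
eef_rot: [0.026, 1.0, 0.011, 0.007]
ft_force: [3.3, 4.2, -4.8]
width: 0.0152
```

Call:
{"op": "send_rows", "data": {"commands": [[0,-0.08,0,0,0,0,1],[0,-0.08,0,0,0,0,1],[0,-0.08,0,0,0,0,1]]}}

```text
time: 20.55
ee_pos: [0.4219, -0.0412, 0.059]
eef_rot: [0.026, 1.0, 0.012, 0.007]
ft_force: [2.0, 4.4, -4.1]
width: 0.0144
```

Call:
{"op": "send_rows", "data": {"commands": [[0,-0.08,0,0,0,0,1],[0,-0.08,0,0,0,0,1]]}}

```text
time: 20.72
ee_pos: [0.4218, -0.0466, 0.059]
eef_rot: [0.026, 1.0, 0.012, 0.008]
ft_force: [3.4, 4.9, -4.9]
width: 0.0148
```

Travel 141 mm, still about 5 N (sliding only).

Call:
{"op": "send_rows", "data": {"commands": [[0,-0.07,0,0,0,0,1],[0,-0.07,0,0,0,0,1]]}}

```text
time: 20.88
ee_pos: [0.4217, -0.0514, 0.059]
eef_rot: [0.026, 1.0, 0.012, 0.008]
ft_force: [3.8, 5.1, -4.2]
width: 0.0154
```

Call:
{"op": "send_rows", "data": {"commands": [[0,-0.06,0,0,0,0,1]]}}

```text
time: 20.97
ee_pos: [0.4216, -0.0531, 0.059]
eef_rot: [0.026, 1.0, 0.013, 0.008]
ft_force: [3.3, 13.8, -4.9]
width: 0.0147
```

Call:
{"op": "send_rows", "data": {"commands": [[0,-0.06,0,0,0,0,1]]}}

```text
time: 21.05
ee_pos: [0.4216, -0.0533, 0.059]
eef_rot: [0.026, 1.0, 0.014, 0.008]
ft_force: [3.0, 19.2, -5.6]
width: 0.015
```

Call:
{"op": "send_rows", "data": {"commands": [[0,-0.06,0,0,0,0,1]]}}

```text
time: 21.13
ee_pos: [0.4216, -0.0532, 0.059]
eef_rot: [0.025, 1.0, 0.016, 0.008]
ft_force: [4.4, 15.7, -4.8]
width: 0.0148
```

Call:
{"op": "send_rows", "data": {"commands": [[0,-0.07,0,0,0,0,1]]}}

```text
time: 21.22
ee_pos: [0.4217, -0.0532, 0.059]
eef_rot: [0.025, 1.0, 0.017, 0.008]
ft_force: [3.5, 15.4, -5.3]
width: 0.015
```

Call:
{"op": "send_rows", "data": {"commands": [[0,-0.07,0,0,0,0,1]]}}

```text
time: 21.3
ee_pos: [0.4216, -0.0531, 0.059]
eef_rot: [0.024, 1.0, 0.018, 0.008]
ft_force: [3.5, 15.9, -4.6]
width: 0.0152
```

Call:
{"op": "send_rows", "data": {"commands": [[0,-0.07,0,0,0,0,1]]}}

```text
time: 21.38
ee_pos: [0.4217, -0.0531, 0.059]
eef_rot: [0.023, 1.0, 0.02, 0.008]
ft_force: [3.5, 15.8, -4.7]
width: 0.0149
```

Call:
{"op": "send_rows", "data": {"commands": [[0,-0.09,0,0,0,0,1]]}}

```text
time: 21.47
ee_pos: [0.4217, -0.0532, 0.059]
eef_rot: [0.022, 0.999, 0.022, 0.008]
ft_force: [4.5, 20.7, -5.6]
width: 0.0154
```

Call:
{"op": "send_rows", "data": {"commands": [[0,-0.09,0,0,0,0,1]]}}

```text
time: 21.55
ee_pos: [0.4216, -0.0531, 0.059]
eef_rot: [0.021, 0.999, 0.023, 0.008]
ft_force: [4.4, 18.8, -5.0]
width: 0.0149
```

Call:
{"op": "send_rows", "data": {"commands": [[0,0.2,0,0,0,0,1],[0.01,0.4,0,-0.05,0,0,1],[0.01,0.4,0,-0.05,0,0,1],[0.01,0.4,0,-0.05,0,0,1],[0.01,0.4,0,-0.05,0,0,1],[0.01,0.4,0,-0.05,0,0,1],[0.01,0.4,0,-0.05,0,0,1],[0.01,0.4,0,-0.05,0,0,1],[0.01,0.4,0,0,0,0,1],[0.01,0.4,0,0,0,0,1]]}}

```text
time: 22.38
ee_pos: [0.4242, 0.0466, 0.0589]
eef_rot: [0.029, 1.0, -0.001, 0.01]
ft_force: [2.1, -4.9, -1.6]
width: 0.0149
```

Call:
{"op": "send_rows", "data": {"commands": [[0.01,0.4,0,0,0,0,1],[0.01,0.4,0,0,0,0,1],[0.01,0.3,0,0,0,0,1],[0,0.2,0,0,0,0,1],[0,0.15,0,0,0,0,1],[0,0.15,0,0,0,0,1],[0,0.15,0,0,0,0,1],[0,0.12,0,0,0,0,1]]}}

```text
time: 23.05
ee_pos: [0.4253, 0.0968, 0.0588]
eef_rot: [0.032, 0.999, -0.006, 0.009]
ft_force: [2.6, -23.1, 6.8]
width: 0.0149
```

Call:
{"op": "send_rows", "data": {"commands": [[0,-0.03,0,0,0,0,-0.2],[0,0,0,0,0,0,-0.2],[0,0,0,0,0,0,-0.2],[0,0,0,0,0,0,-0.2],[0,0,0.4,0,0,0,-0.2],[0,0,0.8,0.1,0.1,0,-0.2],[0,0,0.8,0,0.1,0,-0.2],[0.3,-0.2,0.4,0,0,-0.3,-0.2],[0.8,-0.5,0,0,0,-0.6,-0.2],[0.9,-0.6,0,0,0,-0.6,-0.2]]}}

```text
time: 23.88
ee_pos: [0.4807, 0.0627, 0.134]
eef_rot: [0.094, 0.996, 0.001, -0.003]
ft_force: [0.6, 0.1, 0.3]
width: 0.052
```

Call:
{"op": "send_rows", "data": {"commands": [[0.9,-0.6,0,0,0,-0.6,-0.2],[0.9,-0.6,0,0,0,-0.6,-0.2],[0.9,-0.6,0,0,0,-0.6,-0.2],[0.9,-0.5,0,0,0,0,-0.2],[0.6,-0.3,0,0,0,0,-0.2],[0.2,-0.2,0,0,0,0,-0.2],[0,0,0,0,0,0,-0.2]]}}

```text
time: 24.47
ee_pos: [0.6219, -0.0262, 0.1339]
eef_rot: [0.176, 0.984, 0.002, -0.001]
ft_force: [0.0, -0.4, -0.3]
width: 0.0522
```

Run:
```python
from h import *
s=r.read_state();print(s['ee_pos'],s['eef_rot'],s['width'],s['ft_force'])
im=r.camera('wrist');cv2.imwrite('pics/w9.png',im)
cv2.imwrite('pics/s9.png',cv2.resize(r.camera('scene')[115:300,250:520],None,fx=2.9,fy=2.9,interpolation=cv2.INTER_CUBIC))
```

```text
[ 0.62187911 -0.02623985  0.13389767] [ 0.17638283  0.98431793  0.00240862 -0.0012302 ] 0.052167175963519725 [ 0.01812295 -0.43423919 -0.32981357]
```

View pics/w9.png

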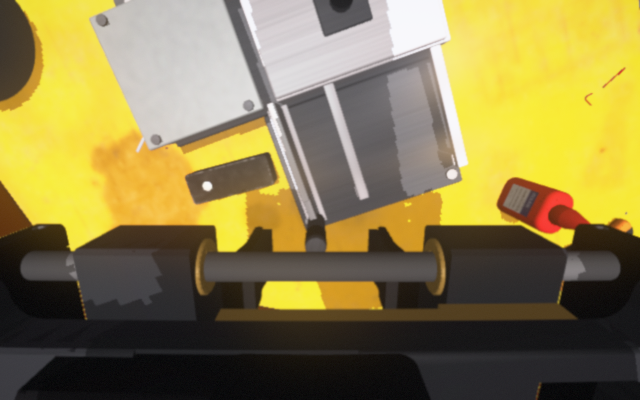

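View pics/s9.png

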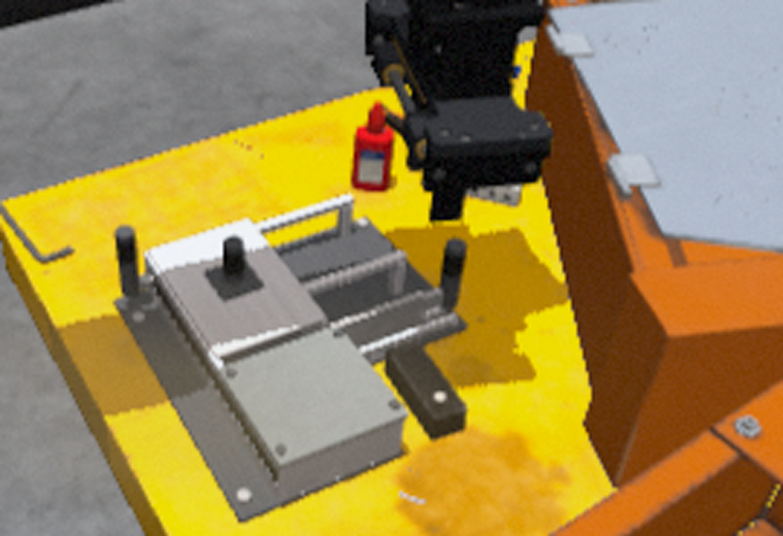

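Call:
{"op": "send_rows", "data": {"commands": [[0.4,-0.2,0,0,0,0,-0.2],[0.2,-0.15,-0.3,0,0,0,-0.2],[0,0,-0.6,0,0,0,-0.2],[0,0,-0.7,0,0,0,-0.2],[0,0,-0.4,0,0,0,-0.2],[0,0,0,0,0,0,-0.2]]}}

```text
time: 25.07
ee_pos: [0.635, -0.0282, 0.072]
eef_rot: [0.172, 0.985, 0.006, -0.002]
ft_force: [-0.1, 0.0, -0.0]
width: 0.052
```

Call:
{"op": "send_rows", "data": {"commands": [[0.2,-0.25,-0.2,0,0,0,-0.2],[0.05,-0.05,-0.2,0,0,0,0.4],[0,0,0,0,0,0,1],[0,0,0,0,0,0,1],[0,0,0,0,0,0,1],[0,0,0,0,0,0,1],[0,0,0,0,0,0,1],[0,0,0,0,0,0,1],[0,0,0,0,0,0,1],[0,0,0,0,0,0,1]]}}

```text
time: 25.9
ee_pos: [0.6437, -0.0374, 0.0618]
eef_rot: [0.172, 0.985, 0.007, -0.001]
ft_force: [1.0, -0.4, -1.8]
width: 0.0152
```

Call:
{"op": "send_rows", "data": {"commands": [[-0.3,0.01,0,0,0,0,1],[-0.4,0.01,0,0,0,0,1],[-0.4,0.01,0,0,0,0,1],[-0.4,0.01,0,0,0,0,1],[-0.4,0.01,0,0,0,0,1],[-0.4,0.01,0,0,0,0,1],[-0.3,0.01,0,0,0,0,1]]}}

```text
time: 26.48
ee_pos: [0.5682, -0.0356, 0.0618]
eef_rot: [0.171, 0.985, 0.006, 0.005]
ft_force: [2.6, -0.4, -4.6]
width: 0.015
```

Call:
{"op": "send_rows", "data": {"commands": [[-0.2,0,0,0,0,0,1],[-0.15,0,0,0,0,0,1],[-0.15,0,0,0,0,0,1],[-0.15,0,0,0,0,0,1],[-0.15,0,0,0,0,0,1]]}}

```text
time: 26.9
ee_pos: [0.5555, -0.0352, 0.0624]
eef_rot: [0.171, 0.985, 0.007, 0.02]
ft_force: [28.8, -1.3, -31.2]
width: 0.0151
```

Call:
{"op": "send_rows", "data": {"commands": [[0.05,0,0,0,0,0,-0.2],[0,0,0,0,0,0,-0.2],[0,0,0,0,0,0,-0.2],[0,0,0,0,0,0,-0.2],[0,0,0.4,0,0,0,-0.2],[0,0,0.8,0,0,0,-0.2],[0,0,0.9,0,0,0,-0.2],[0,0.3,0.9,0,0,0,-0.2],[-0.3,0.9,0.3,0,0,0,-0.2],[-0.3,0.9,0.3,0,0,0,-0.2]]}}

```text
time: 27.73
ee_pos: [0.5367, 0.0216, 0.1781]
eef_rot: [0.177, 0.984, 0.005, 0.018]
ft_force: [0.8, 0.0, -0.6]
width: 0.0523
```

Call:
{"op": "send_rows", "data": {"commands": [[-0.4,0.9,0,0,0,0,-1],[-0.4,0.9,0,0,0,0,-1],[-0.4,0.9,0,0,0,0,-1],[-0.4,0.9,0,0,0,0,-1],[-0.4,0.9,0,0,0,0,-1],[-0.4,0.9,0,0,0,0,-1],[-0.4,0.9,0,0,0,0,-1],[0,0,0,0,0,0,-1]]}}

```text
time: 28.4
ee_pos: [0.4479, 0.2208, 0.1923]
eef_rot: [0.177, 0.984, 0.009, 0.023]
ft_force: [-0.0, 0.9, -0.4]
width: 0.0868
```

Run:
```python
from h import *
s=r.read_state();print(s['ee_pos'],s['ft_force'],s['time'])
cv2.imwrite('pics/s10.png',cv2.resize(r.camera('scene')[165:300,250:430],None,fx=4.4,fy=4.4,interpolation=cv2.INTER_CUBIC))
cv2.imwrite('pics/t10.png',cv2.resize(r.camera('top')[115:255,225:445],None,fx=3.6,fy=3.6,interpolation=cv2.INTER_CUBIC))
```

```text
[0.44788764 0.22082633 0.19230589] [-0.04994047  0.94721369 -0.37508906] 28.4
```

View pics/s10.png

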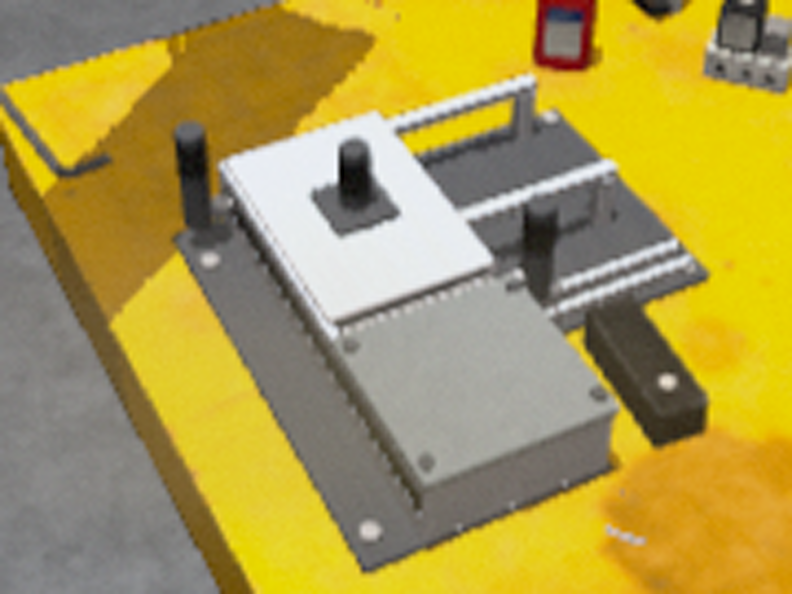

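View pics/t10.png

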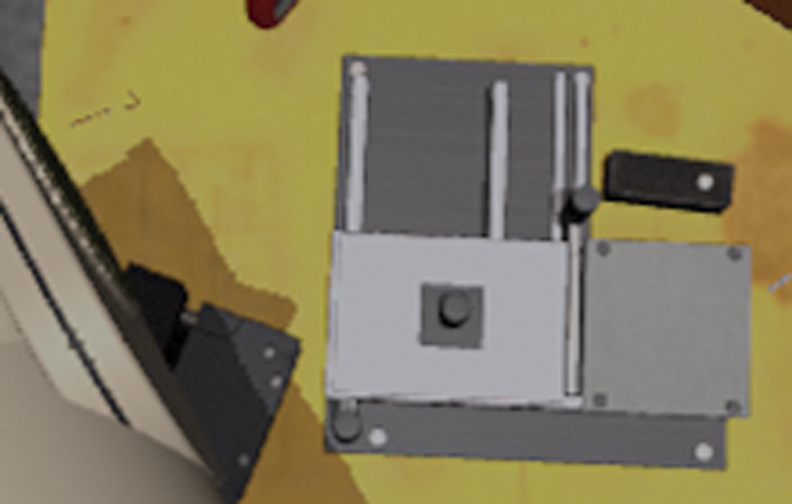

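Call:
{"op": "send_rows", "data": {"commands": [[0,0,0,0,0,0,-1],[0,0,0,0,0,0,-1],[0,0,0,0,0,0,-1]]}}

```text
time: 28.75
ee_pos: [0.4518, 0.2129, 0.1936]
eef_rot: [0.182, 0.983, 0.008, 0.024]
ft_force: [0.0, 0.1, -0.3]
width: 0.0867
```

```bash
python3 -c "
from bench import r
print(r.read_state()['ft_force']);print(r.close_job())"
```

```text
[ 0.01191841  0.14902262 -0.33211985]
the job is handed in; nothing more can be done
None
```

The gauge is in the bay against the hidden stop, and the job was handed in at about 28.8 s of the 72 s allowed. The lid started about 21 mm open.

**Loading and doors:** I slid the lid fully open and laid the gauge flat in the chamber. I shut the lid against its stop at about 29 N before opening the gate fully (88 mm).

**Ram push:** The stop was felt at about 148 mm of ram travel, which puts its face at about 73 mm beyond the bay mouth, inside the 60 to 76 mm range. I held 16 to 20 N at the hand; allowing for the ram's own 3 to 5 N resistance, that is about 11 to 16 N on the gauge.

**Closing up:** I drew the ram back to its home stop at about 23 N and shut the gate to its stop at about 29 N.

**Last checks:**
- In the final top and scene pictures the lid is flush, and the gate and ram posts are back at their starting pixels within about 1 px.
- The hand was clear, with the wrist force near zero.
- The gauge cannot be seen under the hood. That it lies flat there is inferred from how it was laid and from the smooth push.
- **Disagreements:** the first hatch fit was about 1.5 mm off in x against the wrist views and the lid grip, and I corrected it. The fingertips also touched down lightly, about 5 N, while reaching for the gate post.

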